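# Lay out the washed squeezer parts on their pads

### The arm

A 6-joint arm with a two-finger parallel gripper is mounted at the origin on the work surface. World frame = base frame: x ahead of the robot, y to its left, z up, the work surface at z = 0. Lengths are in mm, angles in rad, forces in N, time in s.
With the tool pointing down it reaches from about 275 to 875 mm from the base axis. Payload 12.5 kg.
Tool frame: the origin (TCP) lies on the mounting face of the last link; the fingertips stand 173 mm ahead of it and the grasp point (between the pads) lies 155 mm ahead of it; z points along the fingers, y is the line along which they close (so a half turn about z gives the same grasp; the last joint's range is limited). The gripper opens to 85 mm and grips with 20 to 120 N. Pads are 22 mm wide; open, the fingers measure 114 mm over their backs; the gripper's body (76 mm by 85 mm) begins 54 mm behind the grasp point. The pads swing forward as they close: fully open they stand 13 mm farther back than shut.
Start: joints at [1.131, 0.351, 1.652, -0, 1.139, -0.085], TCP at [191.04, 515.742, 404.69] pointing down, gripper open.
Joint ranges: [-2.75, 2.75], [-0.79, 2.1], [0.01, 2.65], [-1.57, 4.71], [0.07, 3.14], [-2.87, 2.87]. Speed limits (rad/s): [2.22, 2.22, 2.79, 3.14, 3.14, 3.14].

### API

Orientations are given as a 3x3 rotation matrix whose columns are the frame's x, y, z axes.
In Python, from cell import ctrl, get_image gives the robot as it stands.
- The arm moves only by the tool drive_tool, never from a script. Its argument "rows" is a list of rows, each a list of 5 numbers: the shift along the tool's x, y, z normalised to -1 to 1, where 1 is 0.12 m, then the turn about the tool's z normalised to -1 to 1, where 1 is 90 degrees, then the opening, from -1 (shut) to 1 (fully open). A call has 1 to 20 rows; each row is the pose to reach, as a shift and turn from the pose commanded when the call began, along the tool's axes at that moment; what a row does not reach only later rows make up. A row lasts 1/8 s, in which the tool goes at most 62.5 mm and 10.7 degrees, less where a joint would pass 70% of its speed; a pose out of reach is approached as far as the arm can. A call with a number of a shift or a turn outside -1 to 1 is refused whole. A call with a gripper value outside its range is refused whole. The fingers move at their own pace and stop on an object; the grip force is fixed at half the most. Time passes only in rows, so rows that repeat a pose let the fingers close. It gives the time, the measured TCP pose, the force, the opening and the grip force at its end, in the units of the state.
- ctrl.observe(): the state, without advancing time (a new reading comes with each control period).
- get_image(name): name is "scene" or "top" or "wrist"; returns a dict with "frame" (400x640x3 uint8, blue, green, red), "depth" (400x640 float32, mm along the optical axis (not along the pixel's ray), 0 where there is no reading), "intrinsics" (3x3 intrinsics, pixels), "R" (3x3) and "t" (3): a world point X has camera coordinates R X + t. Camera axes: x right, y down, z forward; pixel columns grow to the right and rows downward; lengths in mm; the calibration is good to about 2 mm. A picture is of the moment at which its call begins.
- ctrl.finish_job(): hands the job in; it is judged then, once.
The state is a dict: "t": time; "joints": joint angles; "joint_velocities": joint speeds; "tau": joint torques, N m; "tcp_pos": TCP position; "tool_rot": TCP orientation; "force": force on the tool from outside, world axes, zero at the start; "moment": the same for the moment, N m; "grip_width": opening from 0.0 (shut) to 1.0 (fully open); "gripper_force": force on a finger pad.
Only numpy, scipy, OpenCV 4.12 (cv2) and the standard library are available. Lean on these libraries where they do the work, as an engineer would, in place of code of your own. Each camera call takes 0.05 s, during which the arm holds its last target. There are 200 camera calls.

### The job

The four steel parts of the sediment squeezer have been washed: put each one on the dark rubber pad whose printed outline matches its shape and size, centred on the outline, standing or lying as it does now, with the spacer bar lined up along its rectangle. Set the parts down without dropping them, and leave the jar and the beaker where they are, upright.

Things in the scene. Friction and masses are not known exactly. Their poses are not given: they have to be found in the camera images.
- large_piston: Large bare-steel piston standing on its head: a round head 56 mm in diameter and 20 mm high at the bottom, above it a plain round stem 30 mm in diameter, up to 65 mm total height; about 0.6 kg. Grip it by the stem. Origin: centre of its underside; z up along the stem.
- small_piston: Small bare-steel piston of the same form standing on its head: head 36 mm in diameter and 16 mm high, stem 20 mm in diameter, up to 55 mm total height; about 0.22 kg. Grip it by the stem. Origin: centre of its underside; z up along the stem.
- collar: Bare-steel collar, a plain ring lying flat: 60 mm outside diameter, 40 mm hole, 24 mm high; about 0.3 kg. Can be gripped across its outside. Origin: centre of its underside; z up along its axis.
- spacer: Bare-steel spacer bar lying flat: a rectangular block 80 mm long (its x axis) x 28 mm wide (y) x 24 mm high; about 0.4 kg. Grip it across its 28 mm width. Origin: centre of its underside; z up.
- pad_large: Fixed dark rubber tile, 100 x 100 x 6 mm, lying on the bench, with a flat (not recessed) white printed shape at its centre: a filled disc 56 mm in diameter (the place of the large piston). Origin: centre of the tile's underside (its top is 6 mm higher); z up; x and y run along the tile's edges.
- pad_small: Fixed dark rubber tile, 100 x 100 x 6 mm, lying on the bench, with a flat (not recessed) white printed shape at its centre: a filled disc 36 mm in diameter (the place of the small piston). Origin: centre of the tile's underside (its top is 6 mm higher); z up; x and y run along the tile's edges.
- pad_ring: Fixed dark rubber tile, 100 x 100 x 6 mm, lying on the bench, with a flat (not recessed) white printed shape at its centre: a ring, 60 mm outside and 40 mm inside diameter, dark in the middle (the place of the collar). Origin: centre of the tile's underside (its top is 6 mm higher); z up; x and y run along the tile's edges.
- pad_bar: Fixed dark rubber tile, 100 x 100 x 6 mm, lying on the bench, with a flat (not recessed) white printed shape at its centre: a filled rectangle 80 x 28 mm (the place of the spacer bar). Origin: centre of the tile's underside (its top is 6 mm higher); z up; x along the rectangle's length, y across it.
- jar: Bystander: a small loose amber glass jar with a white cap, 38 mm in diameter, 45 mm high, standing amid the work. Origin: centre of its underside; z up.
- beaker: Bystander: a loose clear plastic beaker, 64 mm in diameter at the rim, 65 mm high, standing at the far side of the work. Origin: centre of its underside; z up.
Not all that is in view belongs to the job. Leave any green or yellow look-alike of the small_piston alone.

How it is judged (in metres and radians):
At the end, for the whole second after the job is handed in: Each part rests still and upright (within 0.1 rad of how it stood) flat on the pad with its own outline, its centre within 12 mm of the pad's centre; the spacer bar is parallel to its rectangle within 0.2 rad, either way round; the jar and the beaker are within 20 mm of where they stood (horizontal distance between large_piston and pad_large below 0.012 m and z of large_piston in the frame of pad_large between 0.003 and 0.009 m and linear speed of each of large_piston, small_piston, collar, spacer below 0.02 m/s and angular speed of each of large_piston, small_piston, collar, spacer below 0.2 rad/s and angle between each of large_piston, small_piston, collar, spacer's own z axis and vertical below 0.1 rad and horizontal distance between small_piston and pad_small below 0.012 m and z of small_piston in the frame of pad_small between 0.003 and 0.009 m and horizontal distance between collar and pad_ring below 0.012 m and z of collar in the frame of pad_ring between 0.003 and 0.009 m and horizontal distance between spacer and pad_bar below 0.012 m and z of spacer in the frame of pad_bar between 0.003 and 0.009 m and angle between the x axis of spacer and the x axis of pad_bar, either way round below 0.2 rad and distance of each of jar, beaker from where it was at the start of the episode below 0.02 m); the robot touches nothing.
It fails at once if a steel part is dropped (falls free from more than about 3 cm above the bench) ((height (world z) of large_piston above 0.03 m and contact force between large_piston and anything else below 0.02 N and linear speed of large_piston above 0.35 m/s) or (height (world z) of small_piston above 0.03 m and contact force between small_piston and anything else below 0.02 N and linear speed of small_piston above 0.35 m/s) or (height (world z) of collar above 0.03 m and contact force between collar and anything else below 0.02 N and linear speed of collar above 0.35 m/s) or (height (world z) of spacer above 0.03 m and contact force between spacer and anything else below 0.02 N and linear speed of spacer above 0.35 m/s)).
It fails at once if the jar is pushed more than 2 cm or tipped over (distance of jar from where it was at the start of the episode above 0.02 m or angle between jar's own z axis and vertical above 0.3 rad).
It fails at once if the beaker is pushed more than 2 cm or tipped over (distance of beaker from where it was at the start of the episode above 0.02 m or angle between beaker's own z axis and vertical above 0.3 rad).
It also fails if it takes over 115 s, if anything falls off the work surface, if the arm or the gripper's body presses on something with over 40 N, if the wrist force passes 120 N, or if a joint passes its speed limit or range.

## Working session

There is one attempt and no reset: what is moved stays moved. The work goes in short steps, Python scripts to look and compute and a tool call to move; the robot and the scene stay as the last step left them, time stands still between calls to the robot, and variables do not carry over. Pictures are saved under pics/ and viewed, at most 14 in all, crops included, and the job is handed in when it is done.

Besides the shell and the picture viewer there is one more tool, called after "Call:" as a command line: name --pt "numbers of a row" for each row, then --argument value for the rest. drive_tool: Moves the arm, as the interface text tells. Scaled input: -1 to 1 covers 0.12 m each way for a shift and 90 degrees each way for a turn. Its arguments: {"type":"object","properties":{"rows":{"type":"array","items":{"type":"array","items":{"type":"number","minimum":-1,"maximum":1}}}},"required":["rows"]}

```bash
mkdir -p pics
python3 - <<'E'
from cell import ctrl,get_image
import cv2,numpy as np
for n in("top","scene"):
    d=get_image(n);cv2.imwrite(f"pics/{n}0.png",d["frame"]);np.savez(f"{n}0.npz",**d)
    print(n,d["intrinsics"].tolist(),d["R"].round(3).tolist(),d["t"])
s=ctrl.observe();print(s)
E
```

```text
top [[432.15734772689933, 0.0, 315.61345544462847], [0.0, 432.15734772689933, 199.0020089805451], [0.0, 0.0, 1.0]] [[0.011, -1.0, -0.028], [-0.992, -0.007, -0.122], [0.122, 0.029, -0.992]] [  11.87700358  551.37099771 1142.46568269]
scene [[511.75267968968194, 0.0, 323.2340008240028], [0.0, 511.75267968968194, 205.39007726480483], [0.0, 0.0, 1.0]] [[-0.212, 0.977, 0.006], [0.576, 0.13, -0.807], [-0.79, -0.168, -0.59]] [ 101.2896805  -289.81813593 1827.084076  ]
{'t': 0.1, 'joints': array([ 1.13141550e+00,  3.51162952e-01,  1.65236431e+00,  3.19638373e-05,
        1.13910553e+00, -8.46045055e-02]), 'joint_velocities': array([-0.00112019, -0.00157567, -0.00260194,  0.00149081,  0.00083628,
       -0.00023826]), 'tau': array([-5.40334327e-05, -5.06840122e+01, -2.91873926e+01, -1.43848738e-04,
        2.79178777e-03,  1.63785137e-05]), 'tcp_pos': array([190.98341274, 515.64712434, 404.22118782]), 'tool_rot': array([[-9.37719537e-01,  3.47392934e-01, -4.68727723e-04],
       [ 3.47393231e-01,  9.37719084e-01, -9.28992951e-04],
       [ 1.16809344e-04, -1.03396768e-03, -9.99999459e-01]]), 'force': array([-0.18031578,  0.22159245, -0.10564284]), 'moment': array([-0.03540356,  0.01393263, -0.0989609 ]), 'gripper_force': 0.0, 'grip_width': 1.0001027067564703}
```

View pics/top0.png

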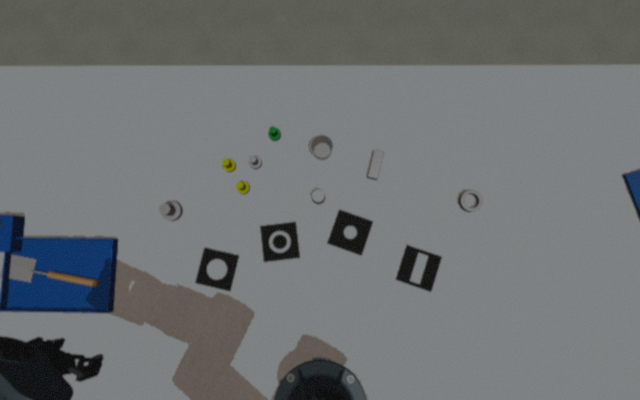

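View pics/scene0.png

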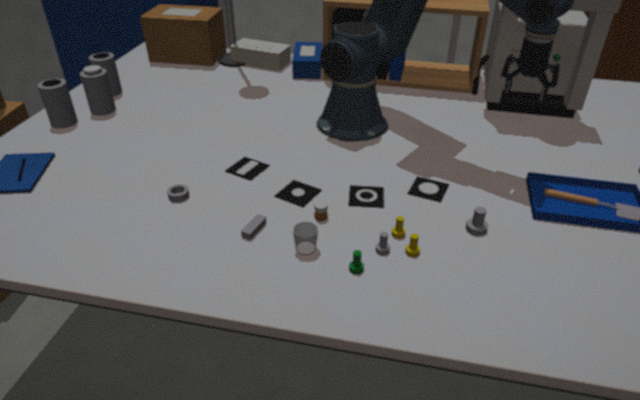

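Candidates for small_piston (top view): grey (255,161), yellow (229,164) and (243,187), green (274,133). By the description the bare-steel one is the grey at (255,161). The other parts: large piston (171,210), collar (470,200), spacer (375,164), and similar-looking bystanders beaker (320,147) and jar (318,195). Pads: large disc (217,269), ring (280,241), small disc (350,232), bar (419,268). Next I'll check the choice in a crop and measure.

```bash
cat > h.py <<'E'
import cv2,numpy as np
def ray(d,uv,z):
    K,R,t=d["intrinsics"],d["R"],d["t"]; uv=np.atleast_2d(uv).astype(float)
    r=(R.T@np.linalg.inv(K)@np.c_[uv,np.ones(len(uv))].T).T; c=-R.T@t
    return c+r*((z-c[2])/r[:,2])[:,None]
def cloud(d):
    K,R,t=d["intrinsics"],d["R"],d["t"]; D=d["depth"]; v,u=np.indices(D.shape)
    P=np.stack([(u-K[0,2])/K[0,0]*D,(v-K[1,2])/K[1,1]*D,D],-1)
    return (P-t)@R
def proj(d,X):
    p=d["R"]@np.asarray(X,float)+d["t"]; p=d["intrinsics"]@p; return p[:2]/p[2]
E
python3 - <<'E'
import numpy as np,cv2
from h import *
d=dict(np.load("top0.npz"));f=d["frame"]
cv2.imwrite("pics/crop1.png",cv2.resize(f[100:300,150:490],None,fx=2.3,fy=2.3,interpolation=cv2.INTER_CUBIC))
P=cloud(d);roi=np.zeros(f.shape[:2],bool);roi[110:300,140:500]=1
print("bench z",np.median(P[110:220,400:440,2]), "pad z", np.median(P[262:266,400:405,2]))
g=f.max(2)
n,l,s,c=cv2.connectedComponentsWithStats(((g<60)&roi).astype(np.uint8))
for i in range(1,n):
    if 700<s[i,4]<2500:
        pts=cv2.findNonZero((l==i).astype(np.uint8)); r=cv2.minAreaRect(pts)
        b=ray(d,cv2.boxPoints(r),6); e=b[1]-b[0]
        w=((l==0)&(g>100)).astype(np.uint8); k=np.zeros_like(w); cv2.fillConvexPoly(k,cv2.boxPoints(((r[0]),(r[1][0]*.9,r[1][1]*.9),r[2])).astype(int),1); w&=k
        wp=cv2.findNonZero(w);wr=cv2.minAreaRect(wp);wb=ray(d,cv2.boxPoints(wr),6)
        print("pad",np.round(r[0]),ray(d,r[0],6).round(1)[0,:2],"side",np.linalg.norm(e).round(),"ang",np.degrees(np.arctan2(e[1],e[0])).round(1),"white",ray(d,wp[:,0].mean(0),6)[0,:2].round(1),[np.linalg.norm(wb[1]-wb[0]).round(),np.linalg.norm(wb[2]-wb[1]).round()],np.degrees(np.arctan2(*(wb[1]-wb[0])[1::-1])).round(1))
m=((P[...,2]>14)&(d["depth"]>0)&roi).astype(np.uint8)
n,l,s,c=cv2.connectedComponentsWithStats(m)
for i in range(1,n):
    if s[i,4]>15:
        Q=P[l==i];zt=np.percentile(Q[:,2],90);T=Q[Q[:,2]>zt-8]
        r=cv2.minAreaRect(T[:,:2].astype(np.float32))
        print("obj",c[i].round(),s[i,4],"ztop",zt.round(),"all",Q.mean(0)[:2].round(1),"top",T.mean(0)[:2].round(1),"rect",np.round(r[0]),np.round(r[1]),round(r[2],1),f[l==i].mean(0).round())
E
```

```text
bench z 1.0836244807514332 pad z 8.693332760825719
pad [350. 232.] [463.6 -78. ] side 96.0 ang -19.3 white [464.2 -77.7] [np.float64(31.0), np.float64(33.0)] -44.7
pad [279. 241.] [436.  116.4] side 97.0 ang -82.7 white [436.4 117. ] [np.float64(56.0), np.float64(55.0)] -89.5
pad [418. 268.] [ 368.4 -263.7] side 96.0 ang -19.1 white [ 368. -264.] [np.float64(79.0), np.float64(27.0)] -18.0
pad [217. 269.] [359.5 287. ] side 97.0 ang -11.9 white [359.2 288.1] [np.float64(53.0), np.float64(52.0)] -89.4
obj [274. 133.] 128 ztop 57.0 all [734.5 135.8] top [737.8 137.2] rect [738. 138.] [17. 17.] 1.1 [44. 86. 33.]
obj [321. 145.] 276 ztop 68.0 all [698.8   2.4] top [693.5   1.6] rect [691.   2.] [62. 62.] 0.3 [85. 87. 88.]
obj [375. 164.] 298 ztop 28.0 all [ 649.7 -146.3] top [ 650.4 -146.7] rect [ 651. -147.] [28. 80.] 76.6 [118. 118. 119.]
obj [254. 162.] 123 ztop 58.0 all [652.9 187.5] top [655.4 189.3] rect [656. 189.] [18. 18.] 75.3 [101. 102. 103.]
obj [228. 165.] 130 ztop 57.0 all [644.5 259.7] top [647.  262.5] rect [646. 262.] [19. 18.] 2.6 [ 22. 109. 109.]
obj [242. 187.] 132 ztop 58.0 all [582.  219.5] top [584.4 221.3] rect [585. 222.] [19. 17.] 47.4 [ 24. 112. 111.]
obj [318. 197.] 152 ztop 49.0 all [556.6  10.6] top [558.   11.1] rect [558.  10.] [33. 33.] 0.7 [116. 117. 115.]
obj [471. 201.] 253 ztop 28.0 all [ 551.  -404.3] top [ 550.7 -404.6] rect [ 551. -404.] [58. 58.] 23.5 [104. 104. 104.]
obj [170. 211.] 343 ztop 67.0 all [516.  413.4] top [517.6 418.8] rect [518. 420.] [27. 30.] 2.3 [95. 95. 96.]
```

View pics/crop1.png

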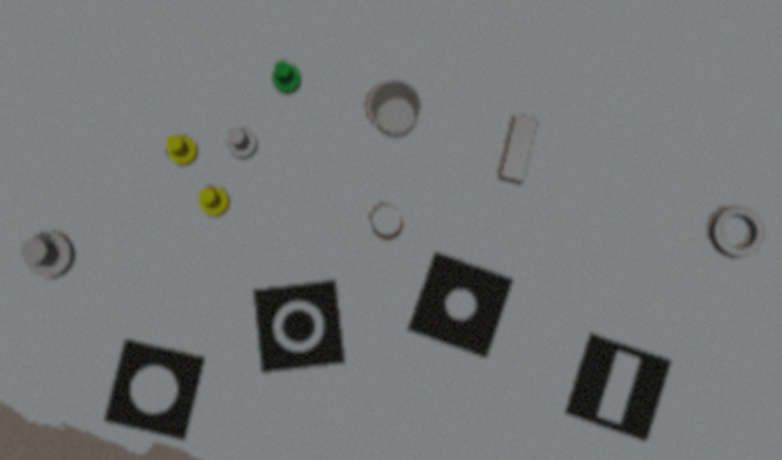

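The crop confirms it: grey steel piston at crop (242,142), yellow ones at (181,149) and (213,200), green at (287,76). The large piston, spacer and collar are also clear. Large piston first, squaring the tool to the world on the way.

Call:
drive_tool --pt "-0.3 0.02 0 -0.1 1" --pt "-0.7 0.04 0 -0.2 1" --pt "-1 0.06 0 -0.226 1" --pt "-1 0.06 0 -0.226 1"

```text
t: 0.6
tcp_pos: [307.8, 480.1, 404.3]
tool_rot: [[-1.0, 0.002, -0.0], [0.002, 1.0, -0.001], [0.0, -0.001, -1.0]]
force: [-0.3, 0.5, -0.3]
grip_width: 1.001
gripper_force: 0.0
```

Call:
drive_tool --pt "-0.45 -0.12 0.3 0 1" --pt "-0.875 -0.255 0.5 0 1" --pt "-0.875 -0.255 0.5 0 1"

```text
t: 0.98
tcp_pos: [412.7, 449.1, 342.1]
tool_rot: [[-1.0, 0.003, -0.003], [0.003, 1.0, -0.003], [0.003, -0.003, -1.0]]
force: [-0.2, -0.1, -0.0]
grip_width: 1.003
gripper_force: 0.0
```

Call:
drive_tool --pt "-0.45 -0.12 0.2 0 1" --pt "-0.875 -0.255 0.4 0 1" --pt "-0.875 -0.255 0.4 0 1" --pt "-0.875 -0.255 0.4 0 1"

```text
t: 1.48
tcp_pos: [514.9, 420.6, 297.1]
tool_rot: [[-1.0, -0.001, -0.0], [-0.001, 1.0, 0.0], [0.0, 0.0, -1.0]]
force: [-0.9, 0.1, 0.6]
grip_width: 1.001
gripper_force: 0.0
```

Run:
```python
from cell import *
import cv2
d=get_image("wrist");cv2.imwrite("pics/w1.png",d["frame"]);print(ctrl.observe()["tcp_pos"])
```

```text
[514.68659808 420.76734779 297.53699178]
```

View pics/w1.png

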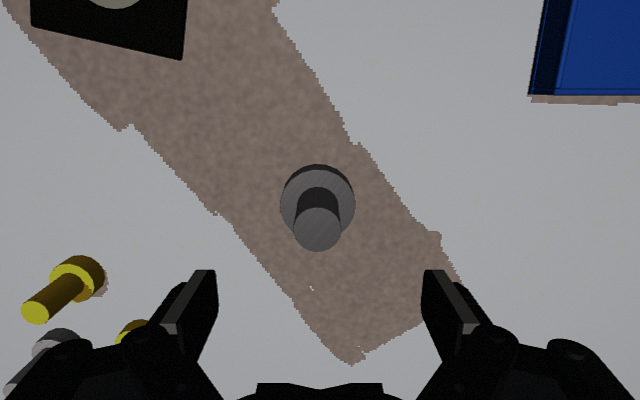

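The wrist view shows the steel piston stem at (317,228), centred between the fingers. Going down and gripping.

Call:
drive_tool --pt "-0.025 -0.012 0.25 0 1" --pt "-0.025 -0.012 0.5 0 1" --pt "-0.025 -0.012 0.7 0 1" --pt "-0.025 -0.012 0.8 0 1" --pt "-0.025 -0.012 0.8 0 1" --pt "-0.025 -0.012 0.8 0 -1" --pt "-0.025 -0.012 0.8 0 -1" --pt "-0.025 -0.012 0.8 0 -1" --pt "-0.025 -0.012 0.8 0 -1" --pt "-0.025 -0.012 0.8 0 -1" --pt "-0.025 -0.012 0.8 0 -1" --pt "-0.025 -0.012 0.8 0 -1" --pt "-0.025 -0.012 0.8 0 -1"

```text
t: 3.15
tcp_pos: [519.3, 418.3, 201.4]
tool_rot: [[-1.0, -0.0, 0.001], [-0.0, 1.0, 0.001], [-0.001, 0.001, -1.0]]
force: [-1.8, 0.0, 5.9]
grip_width: 0.328
gripper_force: 58.9
```

Call:
drive_tool --pt "0 0 -0.1 0 -1" --pt "0 0 -0.25 0 -1" --pt "0.1 -0.1 -0.35 0 -1" --pt "0.35 -0.3 -0.35 0 -1" --pt "0.6 -0.55 -0.35 0 -1" --pt "0.85 -0.8 -0.35 0 -1" --pt "1 -0.95 -0.35 0 -1" --pt "1 -0.95 -0.35 0 -1"

```text
t: 4.15
tcp_pos: [398.3, 303.4, 243.6]
tool_rot: [[-1.0, 0.0, -0.0], [0.0, 1.0, -0.0], [0.0, -0.0, -1.0]]
force: [1.6, -0.2, -4.7]
grip_width: 0.327
gripper_force: 60.4
```

Call:
drive_tool --pt "0.1 -0.05 0 0 -1" --pt "0.25 -0.11 0 0 -1" --pt "0.33 -0.14 0 0 -1" --pt "0.33 -0.14 0 0 -1" --pt "0.33 -0.14 0.1 0 -1" --pt "0.33 -0.14 0.2 0 -1" --pt "0.33 -0.14 0.25 0 -1" --pt "0.33 -0.14 0.25 0 -1"

```text
t: 5.15
tcp_pos: [359.5, 287.3, 212.0]
tool_rot: [[-1.0, -0.0, -0.001], [-0.0, 1.0, -0.001], [0.001, -0.001, -1.0]]
force: [0.6, 1.0, -5.5]
grip_width: 0.329
gripper_force: 60.4
```

Call:
drive_tool --pt "0 0 0.01 0 -1" --pt "0 0 0.02 0 -1" --pt "0 0 0.03 0 -1" --pt "0 0 0.035 0 -1" --pt "0 0 0.035 0 -1"

```text
t: 5.78
tcp_pos: [359.5, 287.4, 208.5]
tool_rot: [[-1.0, -0.0, 0.0], [-0.0, 1.0, 0.0], [-0.0, 0.0, -1.0]]
force: [0.1, 0.9, -5.6]
grip_width: 0.326
gripper_force: 60.4
```

Call:
drive_tool --pt "0 0 0.008 0 -1" --pt "0 0 0.014 0 -1" --pt "0 0 0.014 0 -1"

```text
t: 6.15
tcp_pos: [359.5, 287.5, 207.3]
tool_rot: [[-1.0, -0.0, 0.0], [-0.0, 1.0, 0.0], [-0.0, 0.0, -1.0]]
force: [-3.0, -0.6, 6.1]
grip_width: 0.333
gripper_force: 62.0
```

Contact felt; release and rise.

Call:
drive_tool --pt "0 0 0 0 0" --pt "0 0 0 0 1" --pt "0 0 0 0 1" --pt "0 0 0 0 1" --pt "0 0 0 0 1" --pt "0 0 -0.2 0 1" --pt "0 0 -0.6 0 1" --pt "0 0 -0.75 0 1" --pt "0 0 -0.75 0 1"

```text
t: 7.28
tcp_pos: [359.7, 287.5, 297.7]
tool_rot: [[-1.0, -0.0, 0.002], [-0.0, 1.0, 0.001], [-0.002, 0.001, -1.0]]
force: [0.2, 0.7, -0.0]
grip_width: 0.999
gripper_force: 0.0
```

Call:
drive_tool --pt "-0.4 -0.13 0 0 1" --pt "-0.823 -0.272 0 0 1" --pt "-0.823 -0.272 0 0 1"

```text
t: 7.65
tcp_pos: [460.4, 253.6, 295.3]
tool_rot: [[-1.0, 0.003, -0.0], [0.003, 1.0, -0.0], [0.0, -0.0, -1.0]]
force: [-0.6, -0.8, -0.8]
grip_width: 1.001
gripper_force: 0.0
```

Call:
drive_tool --pt "-0.4 -0.13 0 0 1" --pt "-0.823 -0.272 0 0 1" --pt "-0.823 -0.272 0 0 1"

```text
t: 8.02
tcp_pos: [558.5, 221.2, 295.2]
tool_rot: [[-1.0, 0.002, -0.001], [0.002, 1.0, -0.0], [0.001, -0.0, -1.0]]
force: [-1.0, 1.1, 0.5]
grip_width: 0.999
gripper_force: 0.0
```

Call:
drive_tool --pt "-0.3 -0.1 0 0.1 1" --pt "-0.6 -0.2 0 0.2 1" --pt "-0.823 -0.272 0 0.3 1" --pt "-0.823 -0.272 0 0.4 1" --pt "-0.823 -0.272 0 0.5 1" --pt "-0.823 -0.272 0 0.6 1" --pt "-0.823 -0.272 0 0.6 0.3" --pt "-0.823 -0.272 0 0.6 0.3"

```text
t: 9.02
tcp_pos: [655.2, 190.0, 296.2]
tool_rot: [[-0.591, 0.807, -0.001], [0.807, 0.591, -0.0], [0.001, -0.001, -1.0]]
force: [0.2, 0.1, -0.7]
grip_width: 0.651
gripper_force: 0.0
```

Run:
```python
from cell import *
from h import *
s=ctrl.observe()
d=get_image("wrist");f=d["frame"]
for n,X in (("small",[656,189.5,55]),("small base",[656,189.5,16])): 
    p=proj(d,X);print(n,p);cv2.drawMarker(f,tuple(int(x) for x in p),(0,0,255))
cv2.imwrite("pics/w2.png",f);print(s["tcp_pos"],s["tool_rot"].round(3).tolist())
```

```text
small [318.54655095 219.36462863]
small base [318.70068309 200.45092732]
[655.22958818 189.99411742 296.20892404] [[-0.591, 0.807, -0.001], [0.807, 0.591, -0.0], [0.001, -0.001, -1.0]]
```

View pics/w2.png

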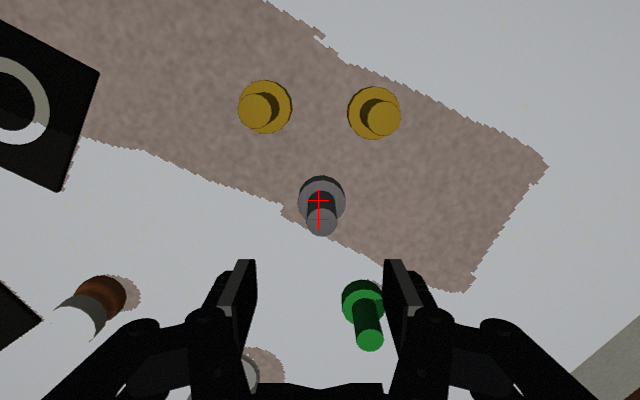

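The grey stem at (321,221) matches my measured mark at (319,219), and the green and yellow ones are clear of the fingers. Descend, grip.

Call:
drive_tool --pt "0 0 0.25 0 0.3" --pt "0 0 0.5 0 0.3" --pt "0 0 0.7 0 0.3" --pt "0 0 0.85 0 0.3" --pt "0 0 0.85 0 0.3" --pt "0 0 0.85 0 -1" --pt "0 0 0.85 0 -1" --pt "0 0 0.85 0 -1" --pt "0 0 0.85 0 -1" --pt "0 0 0.85 0 -1" --pt "0 0 0.85 0 -1" --pt "0 0 0.85 0 -1"

```text
t: 10.58
tcp_pos: [656.2, 189.6, 196.0]
tool_rot: [[-0.588, 0.809, 0.002], [0.809, 0.588, 0.0], [-0.001, 0.002, -1.0]]
force: [-0.7, -0.7, 6.9]
grip_width: 0.207
gripper_force: 58.4
```

Call:
drive_tool --pt "0 0 -0.1 0 -1" --pt "0 0 -0.3 0 -1" --pt "0 0 -0.5 0 -1" --pt "0 -0.1 -0.67 0 -1" --pt "-0.1 -0.3 -0.7 0 -1" --pt "-0.2 -0.6 -0.7 0 -1" --pt "-0.288 -0.868 -0.7 0 -1"

```text
t: 11.45
tcp_pos: [591.0, 99.4, 279.4]
tool_rot: [[-0.588, 0.809, 0.0], [0.809, 0.588, -0.0], [-0.0, 0.0, -1.0]]
force: [1.1, 0.2, -1.5]
grip_width: 0.207
gripper_force: 58.8
```

Call:
drive_tool --pt "-0.1 -0.3 0 0 -1" --pt "-0.2 -0.6 0 0 -1" --pt "-0.288 -0.868 0 0 -1"

```text
t: 11.82
tcp_pos: [527.0, 10.2, 279.4]
tool_rot: [[-0.588, 0.809, 0.0], [0.809, 0.588, -0.0], [-0.0, 0.0, -1.0]]
force: [0.6, 0.5, -1.8]
grip_width: 0.209
gripper_force: 58.8
```

Call:
drive_tool --pt "-0.1 -0.3 0 0 -1" --pt "-0.2 -0.6 0 0 -1" --pt "-0.288 -0.868 0 0 -1" --pt "-0.288 -0.868 0 0 -1" --pt "-0.288 -0.868 0.2 0 -1" --pt "-0.288 -0.868 0.4 0 -1" --pt "-0.288 -0.868 0.55 0 -1" --pt "-0.288 -0.868 0.6 0 -1" --pt "-0.288 -0.868 0.6 0 -1"

```text
t: 12.95
tcp_pos: [464.3, -77.8, 207.0]
tool_rot: [[-0.588, 0.809, 0.0], [0.809, 0.588, 0.0], [-0.0, 0.0, -1.0]]
force: [-0.1, 0.9, -1.8]
grip_width: 0.206
gripper_force: 58.9
```

Touch should come near z ≈ 202.

Call:
drive_tool --pt "0 0 0.015 0 -1" --pt "0 0 0.025 0 -1" --pt "0 0 0.035 0 -1" --pt "0 0 0.042 0 -1" --pt "0 0 0.042 0 -1"

```text
t: 13.58
tcp_pos: [464.1, -78.1, 202.0]
tool_rot: [[-0.588, 0.809, 0.0], [0.809, 0.588, -0.0], [-0.0, 0.0, -1.0]]
force: [-1.7, 0.3, 2.4]
grip_width: 0.207
gripper_force: 59.7
```

Call:
drive_tool --pt "0 0 0 0 0" --pt "0 0 0 0 1" --pt "0 0 0 0 1" --pt "0 0 0 0 1" --pt "0 0 0 0 1" --pt "0 0 -0.2 0 1" --pt "0 0 -0.5 0 1" --pt "0 0 -0.75 0.1 1" --pt "0 0 -0.75 0.2 1" --pt "0 0 -0.75 0.3 1" --pt "0 0 -0.75 0.4 1" --pt "0 0 -0.75 0.4 1"

```text
t: 15.08
tcp_pos: [464.0, -78.1, 291.8]
tool_rot: [[-0.001, 1.0, -0.0], [1.0, 0.001, -0.0], [-0.0, -0.0, -1.0]]
force: [0.1, -0.1, -0.8]
grip_width: 0.998
gripper_force: 0.0
```

Call:
drive_tool --pt "-0.45 0.12 0 0 1" --pt "-0.907 0.242 0 0 1" --pt "-0.907 0.242 0 0 1"

```text
t: 15.45
tcp_pos: [493.5, -189.7, 291.7]
tool_rot: [[-0.001, 1.0, 0.001], [1.0, 0.001, -0.001], [-0.001, 0.001, -1.0]]
force: [0.3, 0.8, -0.5]
grip_width: 1.003
gripper_force: 0.0
```

Call:
drive_tool --pt "-0.45 0.12 0 0 1" --pt "-0.907 0.242 0 0 1" --pt "-0.907 0.242 0 0 1"

```text
t: 15.82
tcp_pos: [522.3, -297.8, 291.5]
tool_rot: [[-0.001, 1.0, 0.0], [1.0, 0.001, -0.0], [-0.0, 0.0, -1.0]]
force: [0.0, 0.7, -1.1]
grip_width: 1.0
gripper_force: 0.0
```

Call:
drive_tool --pt "-0.45 0.12 0 0 1" --pt "-0.907 0.242 0 0 1" --pt "-0.907 0.242 0 0 1" --pt "-0.907 0.242 0 0 1" --pt "-0.907 0.242 0 0 1"

```text
t: 16.45
tcp_pos: [551.3, -402.9, 291.8]
tool_rot: [[-0.002, 1.0, -0.001], [1.0, 0.002, 0.001], [0.001, -0.001, -1.0]]
force: [-0.1, 0.5, 0.1]
grip_width: 1.0
gripper_force: 0.0
```

Run:
```python
from cell import *
from h import *
s=ctrl.observe()
d=get_image("wrist");f=d["frame"]
p=proj(d,[551,-404.5,24]);print(p);cv2.drawMarker(f,tuple(int(x) for x in p),(0,0,255))
cv2.imwrite("pics/w3.png",f);print(s["tcp_pos"])
P=cloud(d);m=(abs(P[...,2]-25)<6)&(d["depth"]>0)&(np.hypot(P[...,0]-551,P[...,1]+404)<60)
q=P[m];print((q.max(0)+q.min(0))/2,q.max(0)-q.min(0))
```

```text
[317.13542865 207.76736102]
[ 551.30470042 -402.93656348  291.83801345]
[ 553.39982714 -406.62891987   22.26748556] [59.22545799 59.65390746  6.48832722]
```

View pics/w3.png

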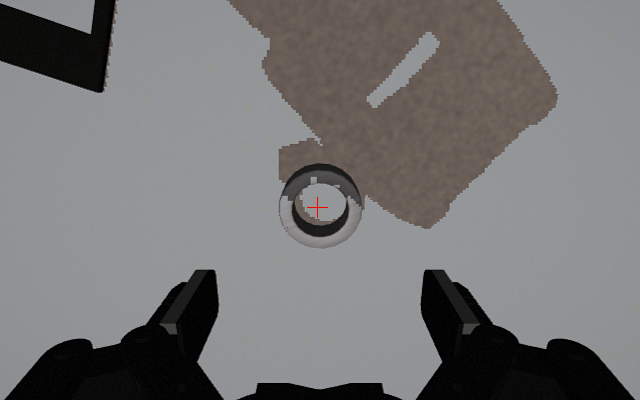

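Collar sits at (320,206) in the wrist view, about 2 mm from my mark. Descend and grip.

Call:
drive_tool --pt "-0.02 0.01 0.25 0 1" --pt "-0.02 0.01 0.5 0 1" --pt "-0.02 0.01 0.75 0 1" --pt "-0.02 0.01 0.9 0 1" --pt "-0.02 0.01 0.96 0 1" --pt "-0.02 0.01 0.96 0 1" --pt "-0.02 0.01 0.96 0 -1" --pt "-0.02 0.01 0.96 0 -1" --pt "-0.02 0.01 0.96 0 -1" --pt "-0.02 0.01 0.96 0 -1" --pt "-0.02 0.01 0.96 0 -1"

```text
t: 17.88
tcp_pos: [552.8, -407.3, 178.2]
tool_rot: [[-0.0, 1.0, 0.002], [1.0, 0.0, -0.002], [-0.002, 0.002, -1.0]]
force: [-1.0, 1.3, 5.9]
grip_width: 0.667
gripper_force: 64.8
```

Call:
drive_tool --pt "0 0 -0.1 0 -1" --pt "0 0 -0.3 0 -1" --pt "0 0 -0.55 0 -1" --pt "0.1 0 -0.75 0 -1" --pt "0.35 -0.05 -0.85 0 -1" --pt "0.65 -0.12 -0.85 0 -1" --pt "0.873 -0.194 -0.85 0 -1"

```text
t: 18.75
tcp_pos: [528.8, -301.0, 280.5]
tool_rot: [[-0.001, 1.0, 0.001], [1.0, 0.001, -0.001], [-0.001, 0.001, -1.0]]
force: [0.1, -0.8, -3.1]
grip_width: 0.668
gripper_force: 64.9
```

Call:
drive_tool --pt "0.3 -0.06 0 0 -1" --pt "0.6 -0.13 0 0 -1" --pt "0.873 -0.194 0 0 -1"

```text
t: 19.12
tcp_pos: [505.5, -196.3, 280.2]
tool_rot: [[-0.0, 1.0, 0.002], [1.0, 0.0, -0.001], [-0.001, 0.002, -1.0]]
force: [0.9, -0.1, -2.1]
grip_width: 0.671
gripper_force: 64.9
```

Call:
drive_tool --pt "0.3 -0.06 0 0 -1" --pt "0.6 -0.13 0 0 -1" --pt "0.873 -0.194 0 0 -1"

```text
t: 19.5
tcp_pos: [482.2, -91.6, 280.1]
tool_rot: [[-0.0, 1.0, 0.002], [1.0, 0.0, -0.0], [-0.0, 0.002, -1.0]]
force: [0.9, -0.4, -2.5]
grip_width: 0.669
gripper_force: 64.9
```

Call:
drive_tool --pt "0.3 -0.06 0 0 -1" --pt "0.6 -0.13 0 0 -1" --pt "0.873 -0.194 0 0 -1"

```text
t: 19.88
tcp_pos: [458.9, 13.2, 280.1]
tool_rot: [[-0.0, 1.0, 0.002], [1.0, 0.0, -0.0], [-0.0, 0.002, -1.0]]
force: [0.2, 0.8, -2.6]
grip_width: 0.667
gripper_force: 64.9
```

Call:
drive_tool --pt "0.3 -0.06 0 0 -1" --pt "0.6 -0.13 0 0 -1" --pt "0.873 -0.194 0 0 -1" --pt "0.873 -0.194 0.1 0 -1" --pt "0.873 -0.194 0.3 0 -1" --pt "0.873 -0.194 0.5 0 -1" --pt "0.873 -0.194 0.7 0 -1" --pt "0.873 -0.194 0.75 0 -1" --pt "0.873 -0.194 0.75 0 -1"

```text
t: 21.0
tcp_pos: [436.2, 116.5, 189.0]
tool_rot: [[0.0, 1.0, 0.0], [1.0, -0.0, -0.0], [-0.0, 0.0, -1.0]]
force: [-0.2, -0.0, -2.7]
grip_width: 0.666
gripper_force: 65.0
```

Call:
drive_tool --pt "0 0 0.015 0 -1" --pt "0 0 0.025 0 -1" --pt "0 0 0.035 0 -1" --pt "0 0 0.042 0 -1" --pt "0 0 0.042 0 -1"

```text
t: 21.62
tcp_pos: [435.9, 116.9, 184.1]
tool_rot: [[-0.0, 1.0, 0.0], [1.0, 0.0, 0.0], [0.0, 0.0, -1.0]]
force: [-3.1, -0.7, 10.5]
grip_width: 0.664
gripper_force: 66.4
```

Call:
drive_tool --pt "0 0 0 0 0.5" --pt "0 0 0 0 1" --pt "0 0 0 0 1" --pt "0 0 0 0 1" --pt "0 0 -0.2 0 1" --pt "0 0 -0.5 0 1" --pt "0 0 -0.8 0 1" --pt "0 0 -0.92 0 1" --pt "0 0 -0.92 0 1"

```text
t: 22.75
tcp_pos: [435.9, 116.8, 294.1]
tool_rot: [[-0.0, 1.0, 0.001], [1.0, 0.0, 0.0], [0.0, 0.001, -1.0]]
force: [-0.5, 0.1, -1.5]
grip_width: 1.0
gripper_force: 0.0
```

Call:
drive_tool --pt "-0.4 0.35 0 0 1" --pt "-0.8 0.7 0 0 1" --pt "-0.8 0.7 0 0 1"

```text
t: 23.12
tcp_pos: [521.4, 18.2, 292.2]
tool_rot: [[0.003, 1.0, -0.001], [1.0, -0.003, -0.0], [-0.0, -0.001, -1.0]]
force: [-0.2, 0.3, -0.3]
grip_width: 1.0
gripper_force: 0.0
```

Call:
drive_tool --pt "-0.4 0.35 0 0 1" --pt "-0.8 0.7 0 0 1" --pt "-0.8 0.7 0 0 1"

```text
t: 23.5
tcp_pos: [605.0, -77.3, 292.0]
tool_rot: [[0.002, 1.0, -0.001], [1.0, -0.002, 0.0], [0.0, -0.001, -1.0]]
force: [0.4, 0.8, -0.4]
grip_width: 1.002
gripper_force: 0.0
```

Call:
drive_tool --pt "-0.3 0.2 0 -0.1 1" --pt "-0.6 0.386 0 -0.2 1" --pt "-0.596 0.386 0 -0.3 1" --pt "-0.596 0.386 0 -0.4 1" --pt "-0.596 0.386 0 -0.5 1" --pt "-0.596 0.386 0 -0.6 1" --pt "-0.596 0.386 0 -0.7 1" --pt "-0.596 0.386 0 -0.8 1" --pt "-0.596 0.386 0 -0.851 1" --pt "-0.596 0.386 0 -0.851 1"

```text
t: 24.75
tcp_pos: [649.8, -145.5, 292.6]
tool_rot: [[-0.973, 0.232, -0.002], [0.232, 0.973, 0.001], [0.002, 0.0, -1.0]]
force: [-0.1, -1.1, -0.4]
grip_width: 1.003
gripper_force: 0.0
```

Run:
```python
from cell import *
from h import *
s=ctrl.observe()
d=get_image("wrist");f=d["frame"]
p=proj(d,[650.5,-146.7,24]);print(p);cv2.drawMarker(f,tuple(int(x) for x in p),(0,0,255))
cv2.imwrite("pics/w4.png",f);print(s["tcp_pos"],s["tool_rot"].round(3).tolist())
P=cloud(d);m=(abs(P[...,2]-25)<6)&(d["depth"]>0)&(np.hypot(P[...,0]-650,P[...,1]+147)<70)
print(P[m].shape,cv2.minAreaRect(P[m][:,:2].astype(np.float32)))
```

```text
[317.35001967 205.84751851]
[ 649.75670074 -145.53373594  292.55077442] [[-0.973, 0.232, -0.002], [0.232, 0.973, 0.001], [0.002, 0.0, -1.0]]
(4170, 3) ((652.4826049804688, -147.76133728027344), (27.98908233642578, 79.96040344238281), 76.41566467285156)
```

View pics/w4.png

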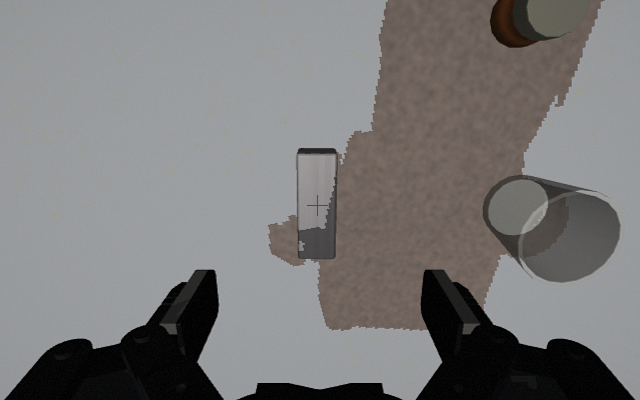

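Spacer at (317,205), aligned with the fingers; beaker and jar clear. Descend and grip.

Call:
drive_tool --pt "-0.015 -0.01 0.25 0 1" --pt "-0.015 -0.01 0.5 0 1" --pt "-0.015 -0.01 0.75 0 1" --pt "-0.015 -0.01 0.9 0 1" --pt "-0.015 -0.01 0.96 0 1" --pt "-0.015 -0.01 0.96 0 1" --pt "-0.015 -0.01 0.96 0 -1" --pt "-0.015 -0.01 0.96 0 -1" --pt "-0.015 -0.01 0.96 0 -1" --pt "-0.015 -0.01 0.96 0 -1" --pt "-0.015 -0.01 0.96 0 -1" --pt "-0.015 -0.01 0.96 0 -1" --pt "-0.015 -0.01 0.96 0 -1" --pt "-0.015 -0.01 0.96 0 -1"

```text
t: 26.55
tcp_pos: [651.9, -148.3, 179.4]
tool_rot: [[-0.973, 0.232, 0.001], [0.232, 0.973, -0.0], [-0.001, -0.0, -1.0]]
force: [-1.6, 1.1, 5.9]
grip_width: 0.312
gripper_force: 61.1
```

Call:
drive_tool --pt "0 0 -0.1 0 -1" --pt "0 0 -0.25 0 -1" --pt "0 0 -0.4 0 -1" --pt "0.1 -0.07 -0.5 0 -1" --pt "0.4 -0.3 -0.5 0 -1" --pt "0.69 -0.497 -0.5 0 -1"

```text
t: 27.3
tcp_pos: [555.3, -187.6, 239.3]
tool_rot: [[-0.973, 0.232, -0.0], [0.232, 0.973, -0.0], [-0.0, -0.0, -1.0]]
force: [-0.2, -0.3, -4.7]
grip_width: 0.313
gripper_force: 59.8
```

Call:
drive_tool --pt "0.25 -0.2 0 0 -1" --pt "0.5 -0.37 0 0 -1" --pt "0.69 -0.497 0 0 -1"

```text
t: 27.68
tcp_pos: [460.8, -226.4, 239.3]
tool_rot: [[-0.973, 0.232, -0.0], [0.232, 0.973, -0.0], [0.0, -0.0, -1.0]]
force: [0.5, -0.8, -4.0]
grip_width: 0.31
gripper_force: 59.8
```

Call:
drive_tool --pt "0.25 -0.2 0 0 -1" --pt "0.5 -0.37 0 0.03 -1" --pt "0.69 -0.497 0 0.055 -1" --pt "0.69 -0.497 0.05 0.055 -1" --pt "0.69 -0.497 0.2 0.055 -1" --pt "0.69 -0.497 0.35 0.055 -1" --pt "0.69 -0.497 0.4 0.055 -1" --pt "0.69 -0.497 0.4 0.055 -1"

```text
t: 28.68
tcp_pos: [368.7, -264.7, 190.8]
tool_rot: [[-0.949, 0.314, -0.0], [0.314, 0.949, 0.0], [0.0, 0.0, -1.0]]
force: [-0.5, -0.6, -4.4]
grip_width: 0.311
gripper_force: 59.8
```

Call:
drive_tool --pt "0 0 0.015 0 -1" --pt "0 0 0.025 0 -1" --pt "0 0 0.035 0 -1" --pt "0 0 0.045 0 -1" --pt "0 0 0.045 0 -1"

```text
t: 29.3
tcp_pos: [368.7, -264.8, 185.3]
tool_rot: [[-0.949, 0.315, 0.0], [0.315, 0.949, -0.0], [-0.0, -0.0, -1.0]]
force: [-0.4, 0.0, -3.8]
grip_width: 0.313
gripper_force: 59.9
```

Call:
drive_tool --pt "0 0 0.006 0 -1" --pt "0 0 0.012 0 -1" --pt "0 0 0.012 0 -1"

```text
t: 29.68
tcp_pos: [368.7, -264.8, 185.2]
tool_rot: [[-0.949, 0.315, 0.0], [0.315, 0.949, -0.0], [-0.0, -0.0, -1.0]]
force: [-6.2, 4.9, 27.0]
grip_width: 0.314
gripper_force: 63.8
```

Call:
drive_tool --pt "0 0 -0.008 0 -1" --pt "0 0 -0.008 0 0" --pt "0 0 -0.008 0 1" --pt "0 0 -0.008 0 1" --pt "0 0 -0.008 0 1" --pt "0 0 -0.2 0 1" --pt "0 0 -0.5 0 1" --pt "0 0 -0.9 0 1" --pt "0 -0.5 -1 0 1" --pt "0 -1 -1 0 1" --pt "0 -1 -1 0 1"

```text
t: 31.05
tcp_pos: [329.6, -381.4, 304.1]
tool_rot: [[-0.948, 0.318, 0.001], [0.318, 0.948, -0.001], [-0.001, -0.001, -1.0]]
force: [0.7, 1.2, 0.0]
grip_width: 1.0
gripper_force: 0.0
```

Run:
```python
from cell import *
from h import *
d=get_image("top");f=d["frame"]
cv2.imwrite("pics/end.png",cv2.resize(f[100:300,150:490],None,fx=2.3,fy=2.3,interpolation=cv2.INTER_CUBIC))
P=cloud(d);m=((P[...,2]>14)&(d["depth"]>0)).astype(np.uint8);m[:110]=0;m[300:]=0;m[:,:140]=0;m[:,500:]=0
n,l,s,c=cv2.connectedComponentsWithStats(m)
for i in range(1,n):
    if s[i,4]>15:
        Q=P[l==i];zt=np.percentile(Q[:,2],90);T=Q[Q[:,2]>zt-8]
        r=cv2.minAreaRect(T[:,:2].astype(np.float32))
        print(zt.round(),"rect",np.round(r[0]),np.round(r[1]),round(r[2],1))
d=get_image("scene");cv2.imwrite("pics/end2.png",cv2.resize(d["frame"][130:290,140:520],None,fx=2.1,fy=2.1,interpolation=cv2.INTER_CUBIC))
```

```text
57.0 rect [738. 137.] [17. 17.] 4.5
67.0 rect [692.   2.] [62. 62.] 42.0
57.0 rect [646. 263.] [19. 18.] 73.4
57.0 rect [585. 221.] [19. 17.] 43.7
49.0 rect [558.  10.] [33. 32.] 0.6
63.0 rect [464. -78.] [16. 16.] 0.0
34.0 rect [435. 119.] [57. 58.] 0.6
34.0 rect [ 368. -263.] [29. 79.] 71.8
73.0 rect [358. 288.] [28. 28.] 89.3
456.0 rect [ 343. -293.] [ 2. 34.] 34.9
```

View pics/end.png

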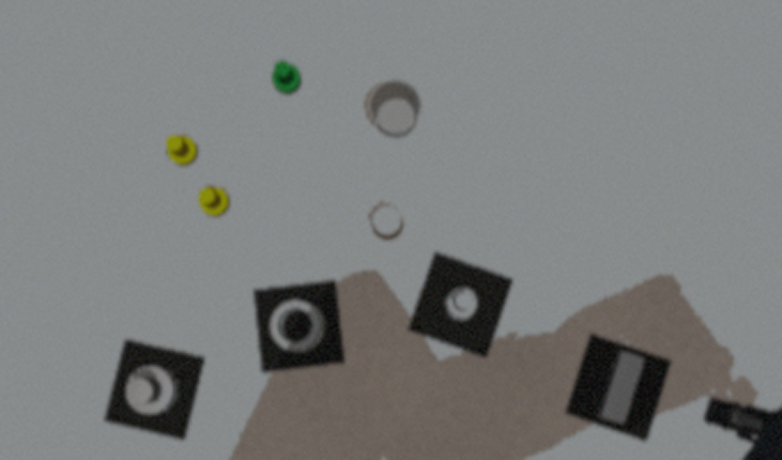

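View pics/end2.png

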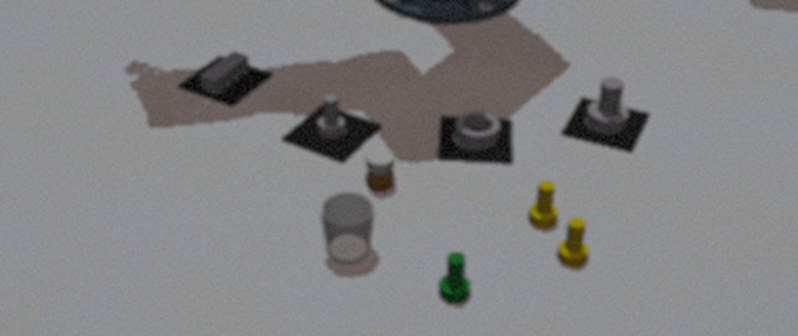

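All four parts stand on their own pads, within about 3 mm of centre: large piston at crop (151,390), collar (298,326), small piston (462,302), spacer (619,387). The jar, beaker and look-alikes haven't moved, so I'm handing in.

```bash
python3 -c "
from cell import ctrl
print(ctrl.finish_job())"
```

```text
the job is handed in; nothing more can be done
None
```

I put all four steel parts on their matching pads, each within about 3 mm of centre by the last camera check, left the jar and beaker where they stood, and handed the job in at about 31 s; no verdict came back.

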